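Flip the rack status tags

TASK

Push the flip tags over with a fingertip so that only the full racks show green: the tag in line with each rack that has a tube in every hole must lie green side up, and the tag in line with each rack that has any empty hole must lie red side up. Do not lift, shift or knock over the racks or the bottle, pot and box around the board.

Things in the scene. Friction and masses are not known exactly. Their poses are not given: they have to be found in the camera images.
- board: fixed pale board on the bench, 320 (x) x 460 (y) x 12 mm; origin: centre of its underside. Four lanes along its y, at y = -157.5, -52.5, 52.5 and 157.5 mm; in each lane a tube rack stands centred at x = -105 mm (robot side) and a flip tag has its hinge line at x = +50 mm. Rack and tag of one lane belong together.
- tag_1 (a joint): flip tag: leaf 50 mm wide (y), 5 mm thick, with a white round bar (diameter 10, length 50 mm) along its free edge, bar axis 60 mm from the hinge axis; 45 g, swings freely, drops to the side it is tipped to. 0: lies to board +x, red face up; 2.443 rad: lies to -x (its rack), green face up; 1.222: upright. In both rest positions the free edge is 20 degrees above level, bar axis 63 mm above the bench
- tag_1_hinge (a point): middle of the hinge axis of tag_1, 42 mm above the bench; axes like the board's, hinge along y. The bar's axis lies 60 mm x cos(0.349 + joint value) along +x and 60 mm x sin(0.349 + joint value) up from here. The fixed stand stays within 32 mm in x, 30 mm in y, below the leaf: open room under the bar. Which tag is in which lane changes from run to run
- tag_2 (a joint): flip tag: leaf 50 mm wide (y), 5 mm thick, with a white round bar (diameter 10, length 50 mm) along its free edge, bar axis 60 mm from the hinge axis; 45 g, swings freely, drops to the side it is tipped to. 0: lies to board +x, red face up; 2.443 rad: lies to -x (its rack), green face up; 1.222: upright. In both rest positions the free edge is 20 degrees above level, bar axis 63 mm above the bench
- tag_2_hinge (a point): middle of the hinge axis of tag_2, 42 mm above the bench; axes like the board's, hinge along y. The bar's axis lies 60 mm x cos(0.349 + joint value) along +x and 60 mm x sin(0.349 + joint value) up from here. The fixed stand stays within 32 mm in x, 30 mm in y, below the leaf: open room under the bar. Which tag is in which lane changes from run to run
- tag_3 (a joint): flip tag: leaf 50 mm wide (y), 5 mm thick, with a white round bar (diameter 10, length 50 mm) along its free edge, bar axis 60 mm from the hinge axis; 45 g, swings freely, drops to the side it is tipped to. 0: lies to board +x, red face up; 2.443 rad: lies to -x (its rack), green face up; 1.222: upright. In both rest positions the free edge is 20 degrees above level, bar axis 63 mm above the bench
- tag_3_hinge (a point): middle of the hinge axis of tag_3, 42 mm above the bench; axes like the board's, hinge along y. The bar's axis lies 60 mm x cos(0.349 + joint value) along +x and 60 mm x sin(0.349 + joint value) up from here. The fixed stand stays within 32 mm in x, 30 mm in y, below the leaf: open room under the bar. Which tag is in which lane changes from run to run
- tag_4 (a joint): flip tag: leaf 50 mm wide (y), 5 mm thick, with a white round bar (diameter 10, length 50 mm) along its free edge, bar axis 60 mm from the hinge axis; 45 g, swings freely, drops to the side it is tipped to. 0: lies to board +x, red face up; 2.443 rad: lies to -x (its rack), green face up; 1.222: upright. In both rest positions the free edge is 20 degrees above level, bar axis 63 mm above the bench
- tag_4_hinge (a point): middle of the hinge axis of tag_4, 42 mm above the bench; axes like the board's, hinge along y. The bar's axis lies 60 mm x cos(0.349 + joint value) along +x and 60 mm x sin(0.349 + joint value) up from here. The fixed stand stays within 32 mm in x, 30 mm in y, below the leaf: open room under the bar. Which tag is in which lane changes from run to run
- rack_a: loose yellow tube rack, 60 (its x) x 84 (its y) x 44 mm, with 2 x 3 square holes; FULL: tubes in all six holes (purple caps reach 70 mm above its underside; tubes fixed in the rack). Origin at the centre of its underside, on the board 12 mm above the bench; about 0.3 kg. Which rack stands in which lane changes from run to run
- rack_b: loose yellow tube rack, 60 (its x) x 84 (its y) x 44 mm, with 2 x 3 square holes; FULL: tubes in all six holes (purple caps reach 70 mm above its underside; tubes fixed in the rack). Origin at the centre of its underside, on the board 12 mm above the bench; about 0.3 kg. Which rack stands in which lane changes from run to run
- rack_c: loose yellow tube rack, 60 (its x) x 84 (its y) x 44 mm, with 2 x 3 square holes; part filled, NOT full: three of six holes have tubes (purple caps reach 70 mm above its underside; tubes fixed in the rack). Origin at the centre of its underside, on the board 12 mm above the bench; about 0.3 kg. Which rack stands in which lane changes from run to run
- rack_d: loose yellow tube rack, 60 (its x) x 84 (its y) x 44 mm, with 2 x 3 square holes; empty, NOT full: no tubes at all. Origin at the centre of its underside, on the board 12 mm above the bench; about 0.3 kg. Which rack stands in which lane changes from run to run
- reagent: bystander: loose white bottle with a blue cap, 48 mm diameter, 100 mm tall, beside the board's +y end; origin at the centre of its underside
- pot: bystander: loose white sample pot with a yellow lid, 52 mm diameter, 60 mm tall, beside the board's -y end; origin at the centre of its underside
- tip_box: bystander: loose blue pipette-tip box with a grey lid, 62 x 87 x 44 mm, on the bench beyond the board's +x edge; origin at the centre of its underside

How it is judged:
At the end, for the whole second after the job is handed in: The tags in the lanes of the two full racks (rack_a, rack_b) lie green side up (joint above 2.293 rad), those of the other two racks lie red side up (joint below 0.15 rad), all tags are at rest (under 0.1 rad/s), and every rack, the bottle, the pot and the box is within 25 mm of where it started (((y of rack_a in the frame of tag_1_hinge between -0.05 and 0.05 m and value of joint tag_1 above 2.293 rad) or (y of rack_b in the frame of tag_1_hinge between -0.05 and 0.05 m and value of joint tag_1 above 2.293 rad) or (y of rack_c in the frame of tag_1_hinge between -0.05 and 0.05 m and value of joint tag_1 below 0.15 rad) or (y of rack_d in the frame of tag_1_hinge between -0.05 and 0.05 m and value of joint tag_1 below 0.15 rad)) and ((y of rack_a in the frame of tag_2_hinge between -0.05 and 0.05 m and value of joint tag_2 above 2.293 rad) or (y of rack_b in the frame of tag_2_hinge between -0.05 and 0.05 m and value of joint tag_2 above 2.293 rad) or (y of rack_c in the frame of tag_2_hinge between -0.05 and 0.05 m and value of joint tag_2 below 0.15 rad) or (y of rack_d in the frame of tag_2_hinge between -0.05 and 0.05 m and value of joint tag_2 below 0.15 rad)) and ((y of rack_a in the frame of tag_3_hinge between -0.05 and 0.05 m and value of joint tag_3 above 2.293 rad) or (y of rack_b in the frame of tag_3_hinge between -0.05 and 0.05 m and value of joint tag_3 above 2.293 rad) or (y of rack_c in the frame of tag_3_hinge between -0.05 and 0.05 m and value of joint tag_3 below 0.15 rad) or (y of rack_d in the frame of tag_3_hinge between -0.05 and 0.05 m and value of joint tag_3 below 0.15 rad)) and ((y of rack_a in the frame of tag_4_hinge between -0.05 and 0.05 m and value of joint tag_4 above 2.293 rad) or (y of rack_b in the frame of tag_4_hinge between -0.05 and 0.05 m and value of joint tag_4 above 2.293 rad) or (y of rack_c in the frame of tag_4_hinge between -0.05 and 0.05 m and value of joint tag_4 below 0.15 rad) or (y of rack_d in the frame of tag_4_hinge between -0.05 and 0.05 m and value of joint tag_4 below 0.15 rad)) and velocity of joint tag_1 between -0.1 and 0.1 rad/s and velocity of joint tag_2 between -0.1 and 0.1 rad/s and velocity of joint tag_3 between -0.1 and 0.1 rad/s and velocity of joint tag_4 between -0.1 and 0.1 rad/s and distance of each of rack_a, rack_b, rack_c, rack_d, reagent, pot, tip_box from where it was at the start of the episode below 0.025 m); the robot touches nothing.
It fails at once if a rack is shifted by more than 25 mm, lifted or tipped over ((distance of rack_a from where it was at the start of the episode above 0.025 m or angle between rack_a's own z axis and vertical above 0.35 rad) or (distance of rack_b from where it was at the start of the episode above 0.025 m or angle between rack_b's own z axis and vertical above 0.35 rad) or (distance of rack_c from where it was at the start of the episode above 0.025 m or angle between rack_c's own z axis and vertical above 0.35 rad) or (distance of rack_d from where it was at the start of the episode above 0.025 m or angle between rack_d's own z axis and vertical above 0.35 rad)).
It fails at once if the reagent bottle is shifted by more than 25 mm, lifted or tipped over (distance of reagent from where it was at the start of the episode above 0.025 m or angle between reagent's own z axis and vertical above 0.35 rad).
It fails at once if the sample pot is shifted by more than 25 mm, lifted or tipped over (distance of pot from where it was at the start of the episode above 0.025 m or angle between pot's own z axis and vertical above 0.35 rad).
It fails at once if the tip box is shifted by more than 25 mm, lifted or tipped over (distance of tip_box from where it was at the start of the episode above 0.025 m or angle between tip_box's own z axis and vertical above 0.35 rad).
It also fails if it takes over 56 s, if anything falls off the work surface, if the arm or the gripper's body presses on something with over 40 N, if the wrist force passes 120 N, or if a joint passes its speed limit or range.

ROBOT

A 6-joint arm with a two-finger parallel gripper is mounted at the origin on the work surface. World frame = base frame: x ahead of the robot, y to its left, z up, the work surface at z = 0. Lengths are in m, angles in rad, forces in N, time in s.
With the tool pointing down it reaches from about 0.275 to 0.75 m from the base axis. Payload 10.2 kg.
Tool frame: the origin (TCP) lies on the centre line of the jaws, within the pads' length; the fingertips stand 17 mm ahead of it and the grasp point (between the pads) lies 2 mm behind it; z points along the fingers, y is the direction in which the jaws open and shut (so a half turn about z gives the same grasp; the last joint's range is limited). The gripper opens to 88 mm and grips with 3 to 60 N. Pads are 18 mm wide; open, the fingers measure 123 mm over their backs; the gripper's body (75 mm by 187 mm) begins 45 mm behind the grasp point.
Start: joints at [1.103, 0.313, 1.498, -0, 1.331, -0.223], TCP at [0.127, 0.509, 0.256] pointing down, gripper open.
Joint ranges: [-2.94, 2.94], [-0.97, 2.17], [0.19, 2.56], [-1.23, 4.37], [0.02, 3.11], [-2.88, 2.88]. Speed limits (rad/s): [2.39, 2.39, 3.01, 3.14, 3.14, 3.14].

INTERFACE

Orientations are given as a 3x3 rotation matrix whose columns are the frame's x, y, z axes.
In Python, from cell import bot gives the robot as it stands. The module is installed in compiled form; this text tells all that it offers.
- The arm moves only by the tool drive_tool, never from a script. Its argument "plan" is a list of rows, each an object with "delta_pos": the shift along the tool's x, y, z in mm, a list of three; "rot": the turn, a rotation vector about the tool's x, y, z in degrees, a list of three; "gripper": the gripper command: -1 is shut, 1 is fully open, values between are in proportion. A call has 1 to 10 rows; each row is the pose to reach, as a shift and turn from the pose commanded when the call began, along the tool's axes at that moment; what a row does not reach only later rows make up. A row lasts 1/8 s, in which the tool goes at most 62.5 mm and 10.7 degrees, less where a joint would pass 70% of its speed; a pose out of reach is approached as far as the arm can. A call with a gripper value outside its range is refused whole. The fingers move at their own pace and stop on an object; the grip force is fixed at half the most. Time passes only in rows, so rows that repeat a pose let the fingers close. It gives the time, the measured TCP pose, the force and the opening at its end, in the units of the state.
- bot.read_state(): the state, without advancing time (a new reading comes with each control period).
- bot.grab_frame(name): name is "scene" or "top" or "wrist"; returns (picture, depth): 480x640x3 uint8, blue, green, red; 480x640 float32, m along the optical axis (not along the pixel's ray), 0 where there is no reading.
- bot.camera_model(name): a dict with "K" (3x3 intrinsics, pixels), "R" (3x3) and "t" (3): a world point X has camera coordinates R X + t; the wrist camera has in their place "hand_eye" (4x4, takes a point from camera to tool coordinates, whose origin is the TCP and whose axes are the flange's). Camera axes: x right, y down, z forward; pixel columns grow to the right and rows downward; lengths in m; the calibration is good to about 2 mm. The wrist camera is an equidistant fisheye: a pixel r from the principal point sees the ray r / f radians off the axis. A picture is of the moment at which its call begins: read the wrist's pose just before it. camera_model takes no time and is no camera call.
- bot.close_job(): hands the job in, once; it reports no verdict.
Trained networks look in the newest picture that a camera, given by its name, has taken for a name from the list of things; names that differ only in an ending like _2 or _b are one class to them, and where a whole thing is asked for, a point or a joint stands for the part that bears it (a point fixed in the world has none). Each returns a list of dicts, best first, with "score" (0 to 1); they miss things now and then, are a little off and sometimes report something else, mostly with a low value. They report only what shows in the picture. A call takes as long as a camera call.
- bot.spot_in(thing, camera): "bbox" ([left, top, right, bottom] in pixels, round what is visible of it).
- bot.masks_of(thing, camera): "mask" (480x640 bool, what is visible of it) and "bbox" ([left, top, right, bottom] in pixels, round what is visible of it).
- bot.mark_of(thing, camera): "pixel" ([column, row] in pixels: a listed point, or the origin of a listed thing).
The state is a dict: "t": time; "qpos": joint angles; "joint_velocities": joint speeds; "joint_torque": joint torques, N m; "eef_pos": TCP position; "orientation": TCP orientation; "ft_force": force on the tool from outside, world axes, zero at the start; "wrist_torque": the same for the moment, N m; "grip_width": finger opening in m.
Only numpy, scipy, OpenCV 4.12 (cv2) and the standard library are available. Lean on these libraries where they do the work, as an engineer would, in place of code of your own. Each camera call takes 0.05 s, during which the arm holds its last target.

## Working session

There is one attempt and no reset: what is moved stays moved. The work goes in short steps, Python scripts to look and compute and a tool call to move; the robot and the scene stay as the last step left them, time stands still between calls to the robot, and variables do not carry over. Pictures are saved under pics/ and viewed, and the job is handed in when it is done.

Besides the shell and the picture viewer there is one more tool, called after "Request:" as a command line: name --argument value ..., lists and objects as JSON in quotes. drive_tool: Moves the arm, as the interface text tells. Its arguments: {"type":"object","properties":{"plan":{"type":"array","items":{"type":"object","properties":{"delta_pos":{"type":"array","items":{"type":"number"}},"rot":{"type":"array","items":{"type":"number"}},"gripper":{"type":"number"}}}}},"required":["plan"]}

```bash
mkdir -p pics; ls; python3 - <<'E'
from cell import bot
import cv2,numpy as np
s=bot.read_state(); print(s['t'],s['eef_pos'],np.round(s['orientation'],3).tolist(),s['grip_width'])
for n in ("scene","top"):
    p,d=bot.grab_frame(n); cv2.imwrite(f'pics/{n}0.png',p); np.save(f'pics/{n}0.npy',d)
    m=bot.camera_model(n); print(n,{k:np.round(v,4).tolist() for k,v in m.items()})
E
```

```text
pics
0.0 [0.12714816 0.50913626 0.25515263] [[-0.97, 0.242, -0.001], [0.242, 0.97, -0.001], [0.0, -0.001, -1.0]] 0.08788601865170739
scene {'K': [[477.8269, 0.0, 320.6643], [0.0, 477.8269, 238.984], [0.0, 0.0, 1.0]], 'R': [[-0.2571, 0.9664, -0.0055], [0.7034, 0.1832, -0.6868], [-0.6627, -0.1805, -0.7268]], 't': [0.1164, -0.3531, 1.3292]}
top {'K': [[556.2564, 0.0, 328.6384], [0.0, 556.2564, 240.7116], [0.0, 0.0, 1.0]], 'R': [[0.0837, -0.9965, 0.0008], [-0.9733, -0.0819, -0.2142], [0.2135, 0.0172, -0.9768]], 't': [-0.006, 0.5598, 1.2299]}
```

View pics/scene0.png

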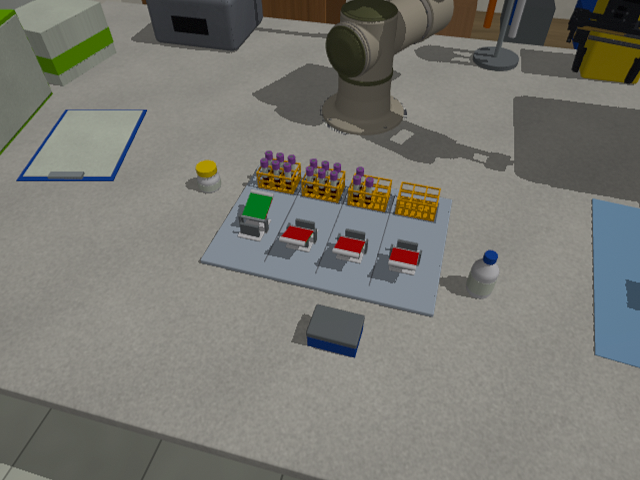

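View pics/top0.png

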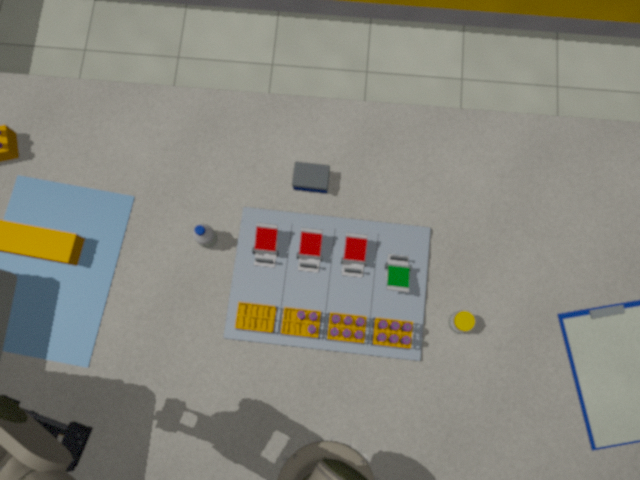

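```bash
cat > h.py <<'E'
import numpy as np,cv2
from cell import bot
def back(cam,u,v,z=None,d=None):
    m=bot.camera_model(cam);K,R,t=map(np.array,(m['K'],m['R'],m['t']))
    r=np.linalg.inv(K)@np.array([u,v,1.]); c=-R.T@t
    if d is not None: return R.T@(r*d-t)
    w=R.T@r; return c+w*(z-c[2])/w[2]
E
python3 - <<'E'
from h import *
a=cv2.imread('pics/top0.png')[200:370,190:490]; a=cv2.resize(a,None,fx=2.6,fy=2.6,interpolation=cv2.INTER_CUBIC)
cv2.imwrite('pics/z1.png',a)
b=cv2.imread('pics/scene0.png')[140:320,190:510]; cv2.imwrite('pics/z2.png',cv2.resize(b,None,fx=2.5,fy=2.5,interpolation=cv2.INTER_CUBIC))
# board fit from top: pale board mask
p=cv2.imread('pics/top0.png'); d=np.load('pics/top0.npy')
for n in ('board',):
    for c in ('top','scene'):
        r=bot.masks_of(n,c)[:1]
        for x in r:
            print(c,x['score'],x['bbox'])
            mk=x['mask'].astype(np.uint8)
            pts=np.argwhere(mk)[:,::-1]
            W=np.array([back(c,u,v,z=.012)[:2] for u,v in pts]).astype(np.float32)
            print(cv2.minAreaRect(W))
for t in ('tag_1_hinge','tag_1','rack_a','rack_c','tip_box','pot','reagent'):
    for x in bot.mark_of(t,'top'):
        z={'tag_1_hinge':.042,'tag_1':.042,'rack_a':.012,'rack_c':.012}.get(t,0)
        print(t,round(x['score'],2),np.round(x['pixel'],1),np.round(back('top',*x['pixel'],z=z),4))
E
```

```text
top 0.63 [221.7, 208.8, 431.2, 359.1]Traceback (most recent call last):
  File "<stdin>", line 14, in <module>
  File "h.py", line 4, in back
    m=bot.camera_model(cam);K,R,t=map(np.array,(m['K'],m['R'],m['t']))
ValueError: time passes only in moves, steps and waits
```

```bash
cat > h.py <<'E'
import numpy as np,cv2,functools
from cell import bot
M=functools.lru_cache(None)(lambda c: {k:np.array(v) for k,v in bot.camera_model(c).items()})
def back(cam,u,v,z=None,d=None):
    m=M(cam);K,R,t=m['K'],m['R'],m['t']
    r=np.linalg.inv(K)@np.array([u,v,1.]); c=-R.T@t
    if d is not None: return R.T@(r*d-t)
    w=R.T@r; return c+w*(z-c[2])/w[2]
E
python3 - <<'E'
from h import *
for c in ('top','scene'):
        for x in bot.masks_of('board',c)[:1]:
            print(c,x['score'],x['bbox'])
            pts=np.argwhere(x['mask'])[:,::-1]
            W=np.array([back(c,u,v,z=.012)[:2] for u,v in pts]).astype(np.float32)
            print(cv2.minAreaRect(W))
for t in ('tag_1_hinge','rack_a','rack_c','tip_box','pot','reagent'):
    for x in bot.mark_of(t,'top'):
        z={'tag_1_hinge':.042,'tag_1':.042,'rack_a':.012,'rack_c':.012}.get(t,0)
        print(t,round(x['score'],2),np.round(x['pixel'],1),np.round(back('top',*x['pixel'],z=z),4))
E
```

```text
top 0.63 [221.7, 208.8, 431.2, 359.1]
((0.47231677174568176, 0.033370837569236755), (0.4604334235191345, 0.32184264063835144), 88.30921173095703)
scene 0.79 [202.4, 174.3, 452.9, 315.4]
((0.4742940366268158, 0.031169787049293518), (0.46122294664382935, 0.3286451995372772), 88.17559051513672)
tag_1_hinge 0.81 [398.4 268.9] [ 0.5091 -0.1263  0.042 ]
rack_a 0.93 [299.7 324.8] [0.3633 0.0922 0.012 ]
rack_a 0.89 [393.8 332.5] [ 0.3639 -0.1275  0.012 ]
rack_a 0.81 [255.5 317. ] [0.3726 0.1969 0.012 ]
rack_a 0.65 [265.6 250.1] [0.5333 0.1906 0.012 ]
rack_a 0.6 [345.1 327.9] [ 0.365  -0.0138  0.012 ]
rack_c 0.93 [299.7 324.8] [0.3633 0.0922 0.012 ]
rack_c 0.89 [393.8 332.5] [ 0.3639 -0.1275  0.012 ]
rack_c 0.81 [255.5 317. ] [0.3726 0.1969 0.012 ]
rack_c 0.65 [265.6 250.1] [0.5333 0.1906 0.012 ]
rack_c 0.6 [345.1 327.9] [ 0.365  -0.0138  0.012 ]
tip_box 0.55 [309.8 178.9] [0.7249 0.102  0.    ]
pot 0.98 [459.1 323.4] [ 0.3987 -0.2809  0.    ]
pot 0.73 [253.8 318.3] [0.3701 0.2022 0.    ]
reagent 0.98 [210.6 238.4] [0.5533 0.3287 0.    ]
reagent 0.71 [301.5 322.2] [0.3704 0.0892 0.    ]
```

View pics/z1.png

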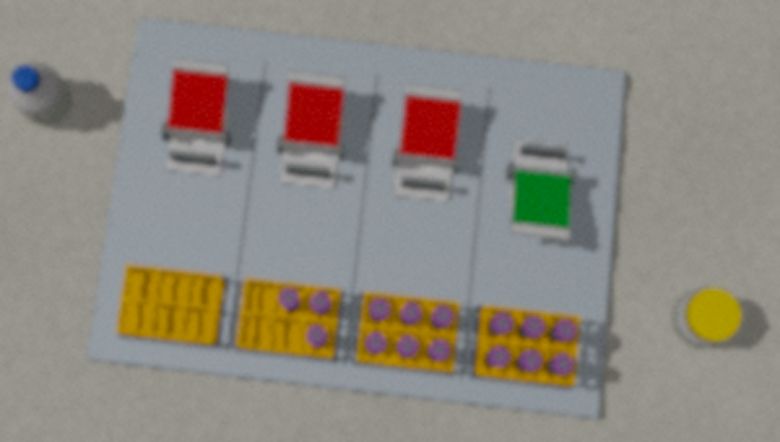

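View pics/z2.png

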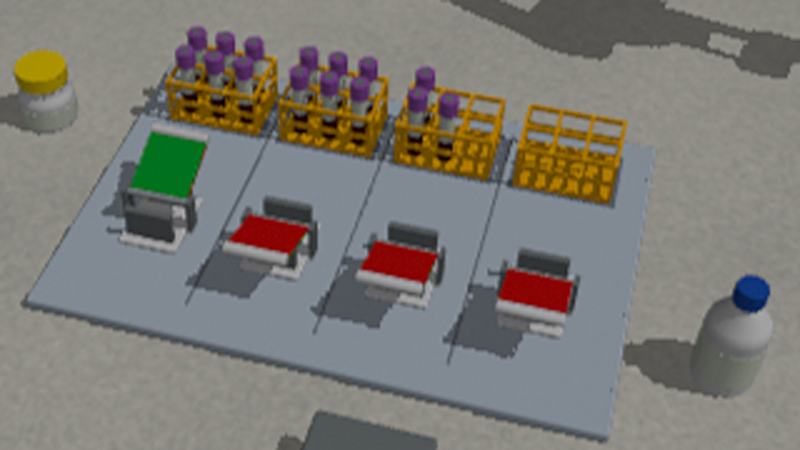

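```bash
python3 - <<'E'
from h import *
from scipy import ndimage
for c in ('top','scene'):
    p=cv2.imread(f'pics/{c}0.png').astype(int); d=np.load(f'pics/{c}0.npy')
    red=(p[...,2]>140)&(p[...,1]<60)&(p[...,0]<60)
    L,n=ndimage.label(red)
    for i in range(1,n+1):
        v,u=np.where(L==i)
        if len(v)<100: continue
        W=np.array([back(c,a,b,d=d[b,a]) for a,b in zip(u,v) if d[b,a]>0])
        ok=(W[:,2]>.03)&(W[:,2]<.09);W=W[ok]
        print(c,len(v),np.round(np.r_[W.min(0),W.max(0),W.mean(0)],4))
    # white bar pixels near lane3
    s=0.0
    H,Wd=d.shape
    u,v=np.meshgrid(np.arange(Wd),np.arange(H))
    white=(p.min(2)>170)&(p.max(2)-p.min(2)<25)
    for b in ('x',):
        idx=np.argwhere(white)
        P=np.array([back(c,a,bb,d=d[bb,a]) for bb,a in idx])
        k=(P[:,2]>.05)&(P[:,2]<.08)&(P[:,0]>.5)&(P[:,0]<.62)&(P[:,1]>-.17)&(P[:,1]<.26)
        P=P[k]; print(c,'white',len(P))
        for lo,hi in((-.08,.04),(.04,.14),(.14,.26)):
            q=P[(P[:,1]>lo)&(P[:,1]<hi)]
            if len(q): print(np.round(np.r_[q.min(0),q.max(0),q.mean(0)],4))
E
```

```text
top 420 [0.5277 0.1642 0.04   0.5756 0.2121 0.0675 0.5524 0.1877 0.0546]
top 421 [0.5252 0.0591 0.039  0.5729 0.1063 0.0685 0.5491 0.0828 0.0544]
top 423 [ 0.5226 -0.0457  0.0407  0.5693  0.0013  0.0673  0.546  -0.0221  0.0545]Traceback (most recent call last):
  File "<stdin>", line 21, in <module>
IndexError: too many indices for array: array is 1-dimensional, but 2 were indexed
```

Request:
drive_tool --plan '[{"delta_pos":[-60,-30,0],"rot":[0,0,-3],"gripper":-1},{"delta_pos":[-120,-50,0],"rot":[0,0,-6],"gripper":-1},{"delta_pos":[-160,-90,0],"rot":[0,0,-9],"gripper":-1},{"delta_pos":[-200,-130,0],"rot":[0,0,-12],"gripper":-1}]'

```text
t: 1.05
eef_pos: [0.2908, 0.3331, 0.2557]
orientation: [[-0.999, 0.034, 0.0], [0.034, 0.999, 0.0], [-0.0, 0.0, -1.0]]
ft_force: [0.6, -0.8, 0.5]
grip_width: 0.0502
```

Request:
drive_tool --plan '[{"delta_pos":[-42,-38,0],"rot":[0,0,0],"gripper":-1},{"delta_pos":[-84,-76,0],"rot":[0,4,0],"gripper":-1},{"delta_pos":[-126,-114,0],"rot":[0,8,0],"gripper":-1},{"delta_pos":[-168,-152,0],"rot":[0,12,0],"gripper":-1},{"delta_pos":[-210,-190,0],"rot":[0,16,0],"gripper":-1},{"delta_pos":[-252,-228,0],"rot":[0,20,0],"gripper":-1},{"delta_pos":[-294,-266,0],"rot":[0,25,0],"gripper":-1},{"delta_pos":[-336,-304,0],"rot":[0,30,0],"gripper":-1},{"delta_pos":[-378,-344,0],"rot":[0,35,0],"gripper":-1},{"delta_pos":[-378,-344,0],"rot":[0,35,0],"gripper":-1}]'

```text
t: 2.3
eef_pos: [0.6563, -0.0242, 0.2537]
orientation: [[-0.817, 0.037, -0.575], [0.03, 0.999, 0.022], [0.576, 0.0, -0.818]]
ft_force: [-0.1, 0.7, 0.0]
grip_width: 0.0002
```

```bash
python3 - <<'E'
from h import *
s=bot.read_state(); print(s['t'],s['eef_pos'],np.round(s['orientation'],3).tolist(),s['qpos'],s['grip_width'])
p,d=bot.grab_frame('scene'); cv2.imwrite('pics/s1.png',p)
E
```

```text
2.3 [ 0.65626272 -0.0242205   0.25371834] [[-0.817, 0.037, -0.575], [0.03, 0.999, 0.022], [0.576, 0.0, -0.818]] [-0.18483412  1.058146    0.34997011 -0.11765037  2.33854249 -1.77379269] 0.00020044903329908463
```

View pics/s1.png

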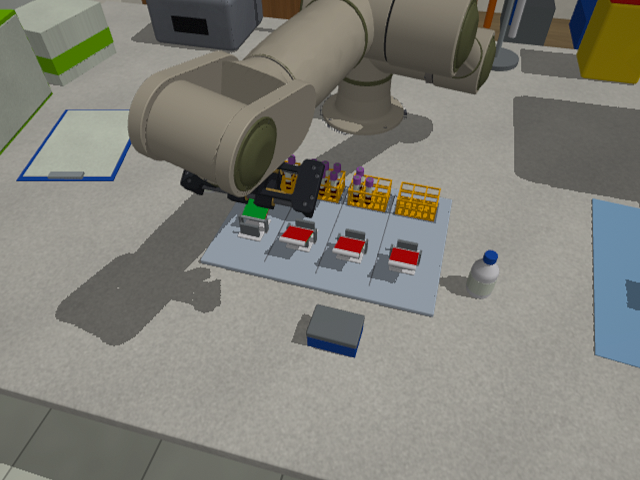

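Request:
drive_tool --plan '[{"delta_pos":[-20,-1,32],"rot":[0,0,0],"gripper":-1},{"delta_pos":[-40,-1,65],"rot":[0,0,0],"gripper":-1},{"delta_pos":[-60,-2,98],"rot":[0,0,0],"gripper":-1},{"delta_pos":[-75,-2,128],"rot":[0,0,0],"gripper":-1},{"delta_pos":[-75,-2,128],"rot":[0,0,0],"gripper":-1}]'

```text
t: 2.98
eef_pos: [0.6421, -0.0233, 0.1062]
orientation: [[-0.816, 0.035, -0.577], [0.028, 0.999, 0.021], [0.577, 0.001, -0.817]]
ft_force: [0.3, -0.9, 1.2]
grip_width: 0.0005
```

Request:
drive_tool --plan '[{"delta_pos":[-10,-4,16],"rot":[0,0,0],"gripper":-1},{"delta_pos":[-21,-4,32],"rot":[0,0,0],"gripper":-1},{"delta_pos":[-31,-4,47],"rot":[0,0,0],"gripper":-1},{"delta_pos":[-31,-4,47],"rot":[0,0,0],"gripper":-1}]'

```text
t: 3.48
eef_pos: [0.641, -0.0278, 0.0497]
orientation: [[-0.817, 0.035, -0.576], [0.029, 0.999, 0.021], [0.576, 0.001, -0.817]]
ft_force: [0.5, 0.9, 0.1]
grip_width: 0.0007
```

```bash
python3 - <<'E'
from h import *
s=bot.read_state(); print(s['t'],s['eef_pos'],s['qpos'],s['ft_force'])
p,d=bot.grab_frame('wrist'); cv2.imwrite('pics/w1.png',p)
p,d=bot.grab_frame('scene'); cv2.imwrite('pics/s2.png',cv2.resize(p[120:360,160:520],None,fx=2.2,fy=2.2))
E
```

```text
3.475 [ 0.64098508 -0.02775339  0.04968899] [-0.19274569  1.1264353   0.7358099  -0.09470681  1.88616908 -1.72955088] [0.46185268 0.93192606 0.13861953]
```

View pics/w1.png

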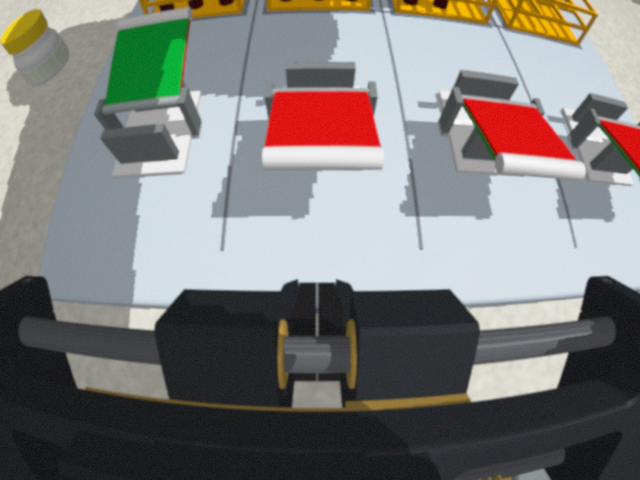

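View pics/s2.png

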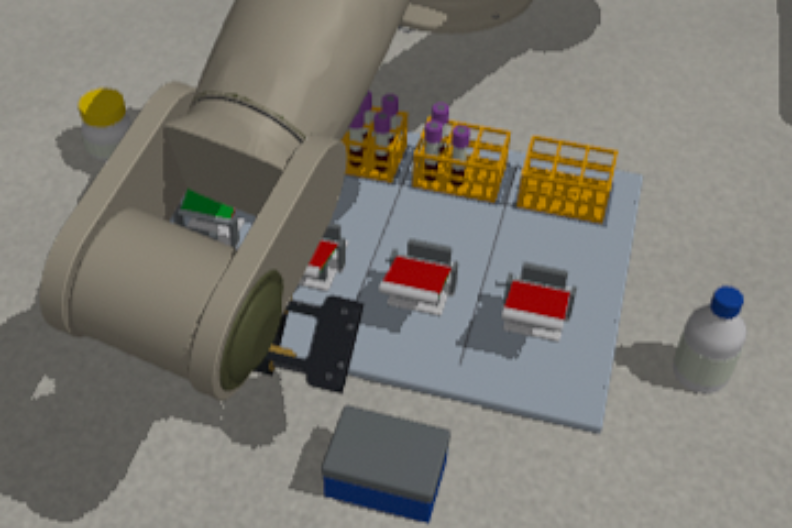

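Request:
drive_tool --plan '[{"delta_pos":[20,-1,14],"rot":[0,0,0],"gripper":-1},{"delta_pos":[41,-1,29],"rot":[0,0,0],"gripper":-1},{"delta_pos":[46,-1,23],"rot":[0,0,0],"gripper":-1},{"delta_pos":[53,-2,20],"rot":[0,0,0],"gripper":-1},{"delta_pos":[60,-2,17],"rot":[0,0,0],"gripper":-1}]'

```text
t: 4.2
eef_pos: [0.5834, -0.028, 0.0728]
orientation: [[-0.82, 0.035, -0.572], [0.029, 0.999, 0.02], [0.572, -0.0, -0.82]]
ft_force: [1.3, 0.7, 1.0]
grip_width: 0.0008
```

```bash
python3 - <<'E'
from h import *
s=bot.read_state(); print(s['t'],s['eef_pos'],s['ft_force'])
p,d=bot.grab_frame('wrist'); cv2.imwrite('pics/w2.png',p)
E
```

```text
4.2 [ 0.58337819 -0.02803088  0.07282849] [1.33415905 0.68484218 1.04352701]
```

View pics/w2.png

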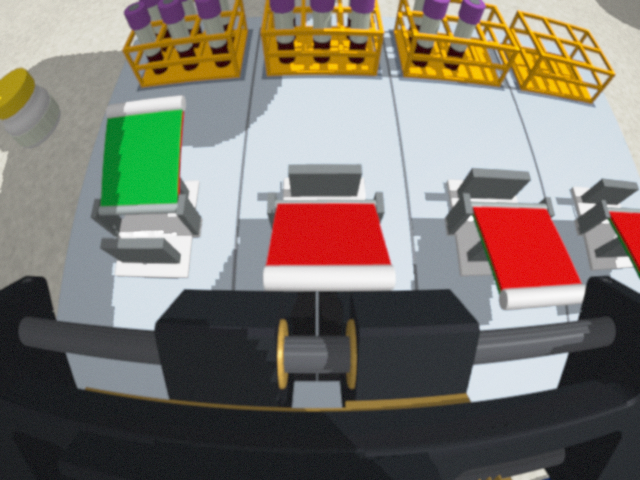

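Request:
drive_tool --plan '[{"delta_pos":[7,0,-2],"rot":[0,0,0],"gripper":-1},{"delta_pos":[14,0,-4],"rot":[0,0,0],"gripper":-1},{"delta_pos":[29,0,-3],"rot":[0,0,0],"gripper":-1},{"delta_pos":[45,-1,0],"rot":[0,0,0],"gripper":-1},{"delta_pos":[58,-1,7],"rot":[0,0,0],"gripper":-1},{"delta_pos":[70,-2,16],"rot":[0,0,0],"gripper":-1},{"delta_pos":[76,-2,20],"rot":[0,0,0],"gripper":-1},{"delta_pos":[76,-2,20],"rot":[0,0,0],"gripper":-1}]'

```text
t: 5.25
eef_pos: [0.5089, -0.0272, 0.0995]
orientation: [[-0.819, 0.035, -0.573], [0.029, 0.999, 0.02], [0.573, -0.0, -0.819]]
ft_force: [0.5, -0.2, -0.0]
grip_width: 0.0002
```

```bash
python3 - <<'E'
from h import *
s=bot.read_state(); print(s['t'],s['eef_pos'],s['ft_force'])
p,d=bot.grab_frame('wrist'); cv2.imwrite('pics/w3.png',p)
E
```

```text
5.25 [ 0.50889513 -0.02720517  0.09954448] [ 0.48354599 -0.2289553  -0.02740012]
```

View pics/w3.png

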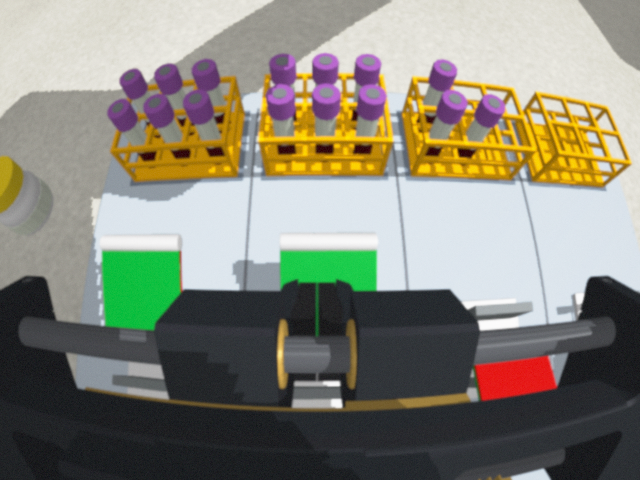

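Request:
drive_tool --plan '[{"delta_pos":[11,0,-16],"rot":[0,0,0],"gripper":-1},{"delta_pos":[29,0,-41],"rot":[0,0,0],"gripper":-1},{"delta_pos":[50,0,-72],"rot":[0,0,0],"gripper":-1},{"delta_pos":[75,0,-107],"rot":[0,0,0],"gripper":-1},{"delta_pos":[95,30,-136],"rot":[0,0,0],"gripper":-1},{"delta_pos":[95,80,-136],"rot":[0,0,0],"gripper":-1},{"delta_pos":[95,140,-136],"rot":[0,0,0],"gripper":-1},{"delta_pos":[95,200,-136],"rot":[0,0,0],"gripper":-1},{"delta_pos":[95,260,-136],"rot":[0,0,0],"gripper":-1},{"delta_pos":[95,300,-136],"rot":[0,0,0],"gripper":-1}]'

```text
t: 6.55
eef_pos: [0.5193, 0.2751, 0.2665]
orientation: [[-0.819, 0.033, -0.572], [0.027, 0.999, 0.019], [0.573, 0.001, -0.82]]
ft_force: [-0.3, 0.1, 0.6]
grip_width: 0.0004
```

```bash
python3 - <<'E'
from h import *
s=bot.read_state(); print(s['t'],s['eef_pos'],s['ft_force'])
p,d=bot.grab_frame('top'); cv2.imwrite('pics/t4.png',p)
p,d=bot.grab_frame('scene'); cv2.imwrite('pics/s4.png',p)
for t in ('pot','reagent','tip_box'):
    x=bot.mark_of(t,'top')[:1]
    if x: print(t,x[0]['score'],back('top',*x[0]['pixel'],z=0))
E
```

```text
6.55 [0.51930944 0.27509755 0.26647324] [-0.34441051  0.1030418   0.63633863]
pot 0.76 [ 0.39475199 -0.28668686  0.        ]
tip_box 0.97 [0.72617481 0.09582055 0.        ]
```

View pics/t4.png

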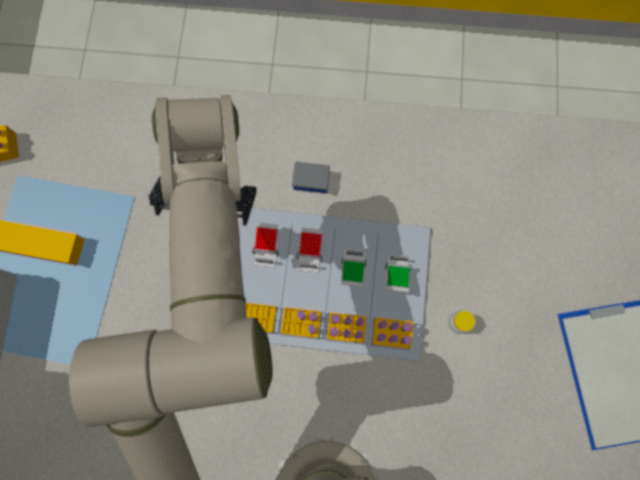

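View pics/s4.png

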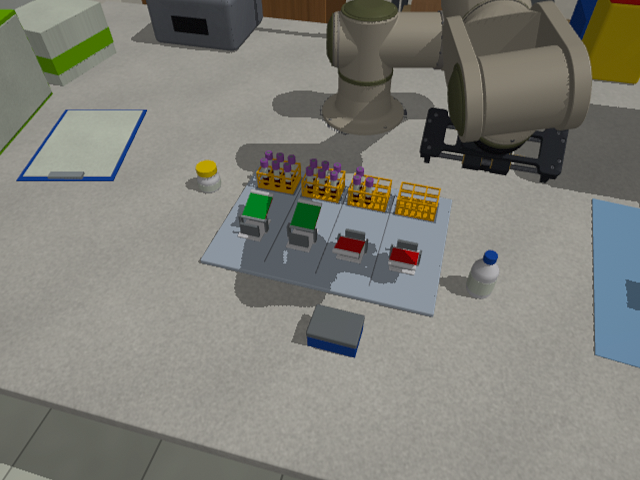

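```bash
python3 -c "
from cell import bot
print(bot.close_job())"
```

```text
the job is handed in; nothing more can be done
None
```

Only one tag needed flipping, and it now lies green side up. The job is handed in; the moves were finished by about 6.6 s of the allowed 56 s.

**What I did:** The two full racks are in the lanes at board y = -157.5 and -52.5 mm. The tag at -157.5 was already green, and the tags of the part-filled and empty racks were already red. I tilted the closed gripper 35°, put the fingertips under the bar of the tag at -52.5, pushed it up past upright so it dropped to the rack side, and backed away. The wrist force readings between moves stayed below about 2 N.

**Last checks:**
- **Tags and racks:** the top and scene pictures show green, green, red, red against full, full, part-filled, empty. The racks show no visible shift.
- **Pot and tip box:** the network's positions moved 6–7 mm between looks, within its usual error and well below the 25 mm limit.
- **Bottle:** the network found no bottle in the last top picture because the arm hid it. In the scene picture it stands where it did at the start.
- **Not measured:** I did not measure the tag angles or speeds; I judged them from the pictures.

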